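# Tip the tray to bring the check weight to its nose, then set it on the scale

### The job

The bench scale is to be checked. Raise the tapered tray by its ball knob so that the brass disc slides down into the narrow nose, and set the tray back level on the table. Then take the disc from the nose, not from the wide part of the tray, lay it flat on the middle of the scale's round pan and let go.

Things in the scene. Friction and masses are not known exactly. Their poses are not given: they have to be found in the camera images.
- weight_center (a point): Centre (half-way up) of the loose brass disc (check weight), 44 mm across, 6 mm thick, 75 g; z is its axis. It starts flat in the wide part of the tray. In the nose it rests at x 100, y 0 in the tray's frame, sticking out 8 mm over either side: fingers closing along the tray's y pinch its rim there, tips a little below the disc. The two larger pale gold lids (71 mm) are bystanders.
- tray: Loose aluminium tray, 0.5 kg. Origin on its centre line, at table level; x to the nose, z up. Smooth floor at z 12 mm, walls up to 26 mm. Wide part x -100 to -25 mm, 110 wide inside; walls then converge to a 50 mm mouth at x 78 and end. Beyond is a tongue 28 mm wide with a V stop. It pivots on two feet at x 130; the disc slides above about 14 degrees of tip; 20 to 28 is plenty.
- knob (a point): Centre of the tray's black ball knob, 24 mm across, on a thin stalk behind the wide end: x -128, y 0, z 46 mm in the tray's frame (258 mm behind the feet that the tray pivots on). Pinched lightly, about 12 N, with the fingers closing along the tray's y, it lets the tray swivel between the fingers as it is raised.
- pan (a point): Centre of the top face of the scale's round steel pan: 92 mm across, level, 24 mm above the table. The scale is a grey base, 135 by 105 mm, with a dark display at one end; it is fixed. x points from the display to the pan. A fixed yellow power strip lies 70 mm or more beyond the pan's centre (seen from the robot); a gripper whose fingers close across the robot's view (along world y) keeps well clear of it.
Not all that is in view belongs to the job. What is meant by the part that bears weight_center is not green or grey, and is the smaller of those in its own colour.

How it is judged:
On the way, in this order (a step that is already met when the one before it is completed fails the run):
1. the tray is tipped by more than 8 degrees and the disc has slid down into the nose, untouched by the fingers (angle between tray's own z axis and vertical above 0.14 rad and x of weight_center in the frame of tray between 0.088 and 0.115 m and contact force between weight and the fingers below 0.1 N), for 0.1 s.
2. the tray stands level again with the disc in the nose (angle between tray's own z axis and vertical below 0.05 rad and height (world z) of tray below 0.006 m and x of weight_center in the frame of tray between 0.088 and 0.115 m and angle between weight_center's own z axis and vertical below 0.15 rad), for 0.2 s.
At the end, for the whole second after the job is handed in: The disc lies flat (within 7 degrees) and at rest on the scale's pan, its centre within 20 mm of the pan's centre, let go; the tray stands level on the table (horizontal distance between weight_center and pan below 0.02 m and z of weight_center in the frame of pan between 0 and 0.006 m and angle between weight_center's own z axis and vertical below 0.12 rad and linear speed of weight below 0.02 m/s and angle between tray's own z axis and vertical below 0.05 rad and height (world z) of tray below 0.006 m); the robot touches nothing.
It fails at once if the fingers touched the disc while it lay in the wide part of the tray (contact force between weight and the fingers above 0.5 N and x of weight_center in the frame of tray between -0.1 and 0.06 m and y of weight_center in the frame of tray between -0.055 and 0.055 m and z of weight_center in the frame of tray below 0.03 m).
It also fails if it takes over 58 s, if anything falls off the work surface, if the arm or the gripper's body presses on something with over 40 N, if the wrist force passes 120 N, or if a joint passes its speed limit or range.

### The arm

A 7-joint arm with a two-finger parallel gripper is mounted at the origin on a cart in front of the work surface, level with it; the furniture and walls round the work are solid. World frame = base frame: x ahead of the robot, y to its left, z up, the work surface at z = 0. Lengths are in m, angles in rad, forces in N, time in s.
With the tool pointing down it reaches from about 0.425 to 0.825 m from the base axis. Payload 3.6 kg.
Tool frame: the origin (TCP) lies where the fingers leave the gripper's body, on its centre line; the fingertips stand 73 mm ahead of it and the grasp point (between the pads) lies 54 mm ahead of it; z points along the fingers, y is the line along which they close (so a half turn about z gives the same grasp; the last joint's range is limited). The gripper opens to 85 mm and grips with 20 to 120 N. Pads are 22 mm wide; open, the fingers measure 114 mm over their backs; the gripper's body (76 mm by 85 mm) begins 54 mm behind the grasp point. The pads swing forward as they close: fully open they stand 13 mm farther back than shut.
Start: joints at [1.256, 0.615, -0.013, 1.423, 0.008, 1.103, -0.04], TCP at [0.185, -0.623, 0.304] pointing down, gripper open.
Joint ranges: [-3.12, 3.12], [-0.3, 2.06], [-1.34, 1.32], [0.26, 2.42], [-1.36, 4.5], [0.01, 1.98], [-2.84, 2.84]. Speed limits (rad/s): [2.79, 2.79, 3.14, 3.14, 3.14, 3.14, 3.14].

### API

Orientations are given as a unit quaternion [x, y, z, w].
In Python, from station import arm, snapshot, camera_info, ticket gives the robot as it stands. Calls block until the motion is done:
- arm.movep(position, orientation): joint-space move of the TCP to a pose.
- arm.line_to(position, velocity=0.15, ori=None): straight line of the TCP; ori=None keeps the orientation; velocity is the mean speed in m/s.
- arm.move_j(angles): joint-space move.
- arm.move_gripper(opening, effort=None): opening from 0.0 (shut) to 1.0 (fully open); effort is the grip in N (None keeps the last); returns when the fingers have stopped.
- arm.pause(seconds).
- arm.ik(position, orientation): joint angles nearest the present ones, or None.
- snapshot(name): name is "side" or "top"; returns the picture (420x560x3 uint8, blue, green, red); there is no depth.
- camera_info(name): a dict with "fx", "fy", "cx", "cy" (pixels), "R" (3x3) and "t" (3): a world point X has camera coordinates R X + t. Camera axes: x right, y down, z forward; pixel columns grow to the right and rows downward; lengths in m; the calibration is good to about 2 mm. A picture is of the moment at which its call begins. camera_info takes no time and is no camera call.
A pose or a line that the arm cannot do raises arm.MotionError and nothing moves.
- ticket.finish_job(): hands the job in; it is judged then, once.
Readings, each from a call of its own:
- arm.read_time(): time.
- arm.read_joint_positions(): joint angles.
- arm.read_dq(): joint speeds.
- arm.read_effort(): joint torques, N m.
- arm.read_tool_pos(): TCP position.
- arm.read_eef_rot(): TCP orientation.
- arm.read_ft_force(): force on the tool from outside, world axes, zero at the start.
- arm.read_wrist_torque(): the same for the moment, N m.
- arm.read_opening(): opening from 0.0 (shut) to 1.0 (fully open).
- arm.read_finger_force(): force on a finger pad.
Only numpy, scipy, OpenCV 4.12 (cv2) and the standard library are available. Lean on these libraries where they do the work, as an engineer would, in place of code of your own. Each camera call takes 0.05 s, during which the arm holds its last target. There are 200 camera calls.

## Working session

There is one attempt and no reset: what is moved stays moved. The work goes in short steps, each a Python script; the robot and the scene stay as the last script left them, time stands still between calls to the robot, and variables do not carry over. Pictures are saved under pics/ and viewed, at most 12 in all, crops included, and the job is handed in when it is done.

```bash
ls; mkdir -p pics; python3 - <<'E'
from station import arm, snapshot, camera_info
import cv2,numpy as np
for n in("side","top"):
    im=snapshot(n); cv2.imwrite(f"pics/{n}0.png",im)
    c=camera_info(n); print(n,c["fx"],c["cx"],c["cy"],"pos",-np.array(c["R"]).T@np.array(c["t"]),"fwd",np.array(c["R"])[2])
print(arm.read_time(),arm.read_eef_rot(),arm.read_ft_force())
E
```

```text
pics
side 501.28343843724 279.1578614399755 213.05488319715462 pos [ 0.56010435 -1.17556778  0.56626235] fwd [-0.03902383  0.91531525 -0.40084304]
top 497.8127804429962 281.41938012607426 216.97806531405132 pos [ 0.32810668 -0.06334647  1.09991809] fwd [ 0.17950767 -0.01375471 -0.98366041]
0.1 [ 9.89660763e-01  1.43423000e-01 -1.81963387e-04 -1.17674819e-03] [-0.52868718  0.16302485 -0.62923315]
```

View pics/top0.png

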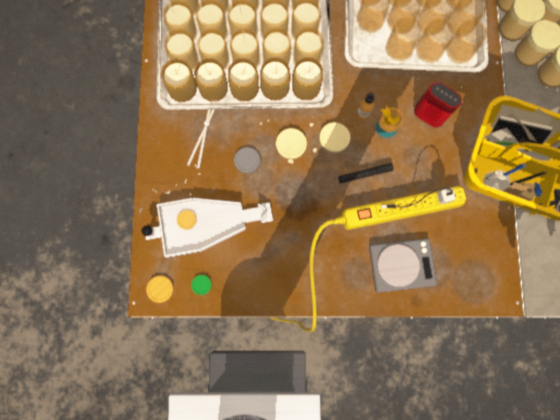

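View pics/side0.png

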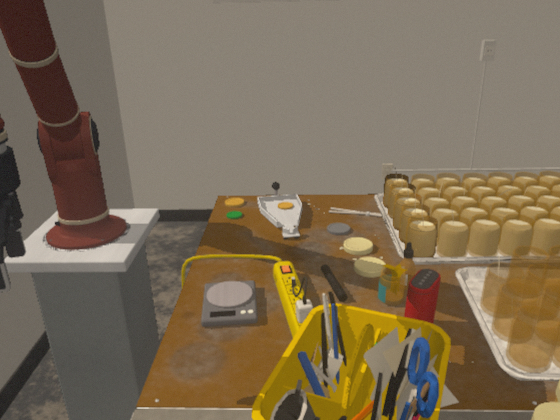

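The top view shows two orange (brass) discs: one in the tray at (187,219) and a bigger one on the table at (160,289). There are also a green disc (201,284), a grey disc (247,159) and two pale lids (291,143), (335,137). The smaller orange one, in the tray's wide part, is the one meant. The knob is at about (147,231), the nose at about (265,213) and the pan at about (399,265). I'll measure these and check them in one crop.

```bash
cat > h.py <<'E'
import cv2,numpy as np
from station import arm,snapshot,camera_info,ticket
def ray(n,p):
    c=camera_info(n);R=np.array(c["R"]);d=R.T@np.array([(p[0]-c["cx"])/c["fx"],(p[1]-c["cy"])/c["fy"],1.])
    return -R.T@np.array(c["t"]),d/np.linalg.norm(d)
def plane(n,p,z):
    o,d=ray(n,p);return o+d*(z-o[2])/d[2]
def tri(pt,ps):
    o1,d1=ray("top",pt);o2,d2=ray("side",ps)
    s=np.linalg.lstsq(np.c_[d1,-d2],o2-o1,rcond=None)[0]
    a,b=o1+s[0]*d1,o2+s[1]*d2
    return (a+b)/2,np.linalg.norm(a-b)
def blob(mask,seed,r):
    """blob nearest seed within r px: centroid, area, minAreaRect"""
    m=np.zeros_like(mask);x,y=seed;m[max(y-r,0):y+r,max(x-r,0):x+r]=mask[max(y-r,0):y+r,max(x-r,0):x+r]
    k,l,st,ce=cv2.connectedComponentsWithStats(m.astype(np.uint8))
    i=1+np.argmax(st[1:,4]);return ce[i],st[i,4],st[i,:4]
def hsv(im): return cv2.cvtColor(im,cv2.COLOR_BGR2HSV).astype(int)
def orange(im):
    h=hsv(im);return (h[...,0]>10)&(h[...,0]<26)&(h[...,1]>130)&(h[...,2]>150)
def dark(im): return im.max(2)<60
E
python3 - <<'E'
from h import *
T=cv2.imread("pics/top0.png");S=cv2.imread("pics/side0.png")
for nm,f,a,ra,b,rb in(("disc",orange,(187,219),16,(285,206),12),("big",orange,(160,289),18,(234,202),14),("knob",dark,(147,231),9,(276,185),8)):
    p=blob(f(T),a,ra);q=blob(f(S),b,rb);print(nm,p[0],p[1:],q[0],q[1:],tri(p[0],q[0]))
c=np.hstack([cv2.resize(T[185:265,135:280],None,fx=4,fy=4,interpolation=3)])
d=cv2.resize(S[175:245,250:310],None,fx=3.4,fy=3.4,interpolation=3)
e=cv2.resize(T[230:300,365:440],None,fx=3.5,fy=3.5,interpolation=3); f=cv2.resize(S[270:330,195:265],None,fx=3.5,fy=3.5,interpolation=3)
o=np.zeros((570,800,3),np.uint8);o[:320,:580]=c;o[:d.shape[0],590:590+d.shape[1]]=d;o[322:322+e.shape[0],:e.shape[1]]=e;o[322:322+f.shape[0],300:300+f.shape[1]]=f
cv2.imwrite("pics/crop1.png",o)
E
```

```text
disc [186.2183908  219.31800766] (np.int32(261), array([178, 211,  18,  18], dtype=int32)) [284.71232877 205.20547945] (np.int32(73), array([278, 203,  15,   6], dtype=int32)) (array([0.52037248, 0.13119415, 0.01801765]), np.float64(0.000586085282586576))
big [159.10989011 289.80388842] (np.int32(1183), array([142, 271,  36,  36], dtype=int32)) [233.56296296 201.03703704] (np.int32(135), array([225, 197,  19,   9], dtype=int32)) (array([0.3676332 , 0.18619275, 0.00958655]), np.float64(0.0017333709758083334))
knob [146.57352941 230.13235294] (np.int32(68), array([142, 226,  10,   9], dtype=int32)) [275.66666667 185.66666667] (np.int32(27), array([272, 182,   7,   7], dtype=int32)) (array([0.49204578, 0.20937866, 0.04783183]), np.float64(0.0014764341935324108))
```

View pics/crop1.png

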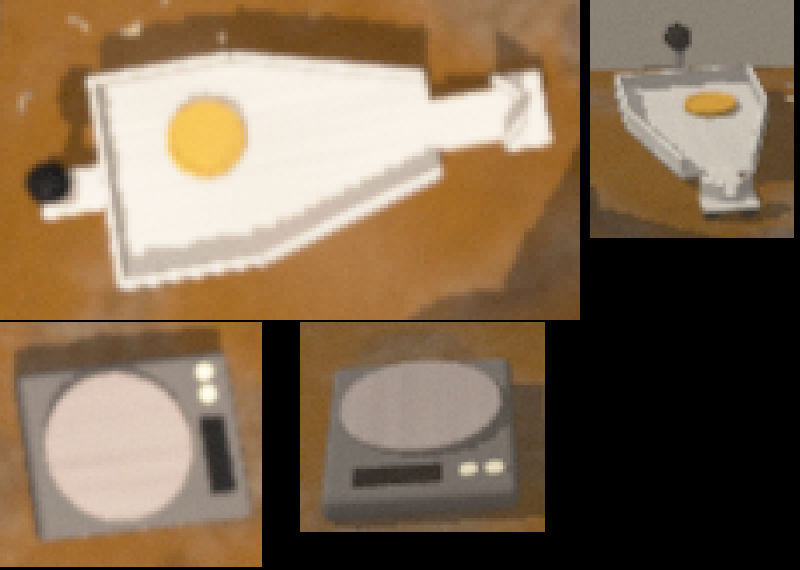

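The crop confirms it: the smaller orange disc lies in the wide part, the knob is on its stalk at the wide end, the V stop is at the nose, and the pan is left of the display. Both the disc (z 18 mm) and the knob (z 48 mm) are close to the expected heights. Next come the yaw and the pan, then the approach.

```bash
cat >> h.py <<'E'
from scipy.spatial.transform import Rotation as Ro
def quat(ydir,tilt=None):
    """tool z down, tool y along +-ydir; the half-turn nearer the present orientation"""
    y=np.array([ydir[0],ydir[1],0.]);y/=np.linalg.norm(y);z=np.array([0,0,-1.])
    cur=Ro.from_quat(arm.read_eef_rot());out=[]
    for s in(1,-1):
        out.append(Ro.from_matrix(np.c_[np.cross(s*y,z),s*y,z]))
    return [r.as_quat() for r in out]
E
python3 - <<'E'
from h import *
P=lambda u,v:(135+u/4,185+v/4)
z=.026
m=[plane("top",P(*q),z)[:2] for q in((428,70),(442,178),(88,75),(120,288))]
n=[plane("top",P(*q),.014)[:2] for q in((541,70),(551,145))]
knob=tri((146.57,230.13),(275.67,185.67))[0]
mouth=(m[0]+m[1])/2;back=(m[2]+m[3])/2;nose=(n[0]+n[1])/2
print("mouth w",np.linalg.norm(m[0]-m[1]),"back w",np.linalg.norm(m[2]-m[3]),"len",np.linalg.norm(mouth-back),"knob-mouth",np.linalg.norm(mouth-knob[:2]))
for nm,a,b in(("knob>mouth",knob,mouth),("knob>nose",knob,nose),("back>mouth",back,mouth)):
    d=b[:2]-a[:2];print(nm,b,np.degrees(np.arctan2(d[1],d[0])),np.linalg.norm(d))
print("pan",tri((398.7,265.4),(229.5,293.8)),plane("top",(398.7,265.4),.024))
a=np.arctan2(*(mouth-knob[:2])[::-1]);
for q in quat((-np.sin(a),np.cos(a))): 
    for zz in(.2,.10): print(q,arm.ik([*knob[:2],zz],q))
pan=tri((398.7,265.4),(229.5,293.8))[0]
for q in quat((0,1)): print(arm.ik([*pan[:2],.15],q))
E
```

```text
mouth w 0.06074624551631652 back w 0.11924987415314614 len 0.182272054479147 knob-mouth 0.2080147903357413
knob>mouth [0.52632159 0.00421763] -80.5180813245534 0.2080147903357413
knob>nose [ 0.53784538 -0.05650317] -80.22854718322459 0.26980783635365746
back>mouth [0.52632159 0.00421763] -80.02209910424989 0.182272054479147
pan (array([ 0.41986058, -0.33233851,  0.02260413]), np.float64(0.0032962435418573866)) [ 0.41812013 -0.33227904  0.024     ]
[0.6462444  0.76313051 0.         0.        ] [ 0.01209406  0.66750492 -0.71913439  1.86458579  0.58411248  0.83224841
 -0.84350281]
[0.6462444  0.76313051 0.         0.        ] [-0.20574528  0.75776649 -0.36975094  1.93741942  0.50587099  0.53818284
 -0.75865125]
[ 0.76313051 -0.6462444   0.         -0.        ] [ 0.21581445  0.8498433  -1.15097877  1.85891941  0.89860973  1.06885991
  2.00289951]
[ 0.76313051 -0.6462444   0.         -0.        ] [ 0.2005309   1.05368445 -1.15329942  1.92516922  1.1650414   1.04476396
  1.80504017]
[ 1.0325409   0.72946788 -0.63946833  1.90341217  0.64373301  0.72439046
  1.58510297]
[ 0.60277765  0.64662263  0.03968984  1.91707759 -0.04372342  0.57870897
 -0.89972437]
```

Sizes agree: knob to mouth 208 mm (206 expected), mouth and back widths OK, yaw about -80.3°, pan (0.419, -0.332) at z 23 mm. I'll grip the knob now.

```bash
python3 - <<'E'
from h import *
a=np.radians(-80.3);k=np.array([.492,.2094]);q=quat((-np.sin(a),np.cos(a)))[0]
arm.movep([*k,.22],q); arm.move_gripper(.6)
arm.line_to([*k,.101],.12)
print(arm.read_time(),arm.read_tool_pos(),arm.read_ft_force())
arm.move_gripper(0.,12)
print(arm.read_time(),arm.read_opening(),arm.read_finger_force(),arm.read_ft_force(),arm.read_joint_positions())
for n in("side","top"): cv2.imwrite(f"pics/{n}1.png",snapshot(n))
T=cv2.imread("pics/top1.png");S=cv2.imread("pics/side1.png")
o=np.hstack([cv2.resize(T[175:265,120:280],(640,360)),cv2.resize(S[140:245,250:296],(158,360))]);cv2.imwrite("pics/crop2.png",o)
E
```

```text
4.8 [0.49238011 0.2097875  0.10165825] [-0.26294534 -0.13419563  0.58901383]
5.1667 0.2638359000855647 19.430355727672577 [-1.39382245 -0.24770584  6.51715379] [-0.0403209   0.81713459 -0.64487265  1.93218849  0.79083392  0.66487195
 -1.01844438]
```

View pics/crop2.png

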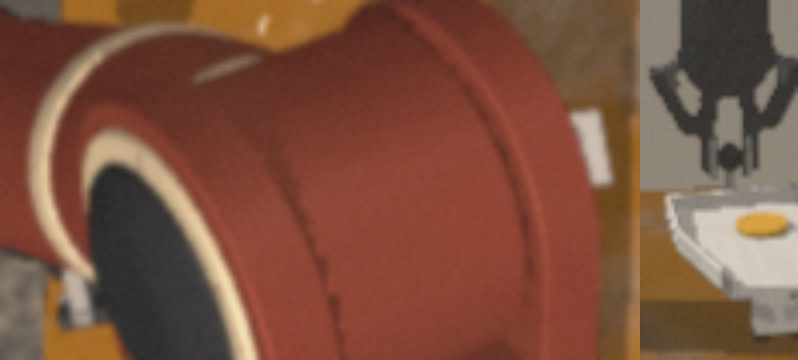

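The knob is held between the pads (opening 0.264, about 22 mm) and the disc is untouched. Next I raise it along the pivot's arc.

```bash
cat >> h.py <<'E'
A=np.radians(-80.3);K=np.array([.492,.2094,.101])
def arcpose(th):
    t=np.radians(th);c,s=np.cos(t),np.sin(t)
    f=258-(258*c-46*s);u=258*s+46*c-46
    return K+np.array([np.cos(A)*f,np.sin(A)*f,u])/1000
E
python3 - <<'E'
from h import *
print(arm.read_ft_force())
for th in(4,8,12,16,20,24):
    arm.line_to(arcpose(th),.07)
    print(th,arm.read_time(),arm.read_tool_pos()-arcpose(th),arm.read_ft_force(),arm.read_opening())
arm.pause(.5)
S=snapshot("side");cv2.imwrite("pics/side2.png",S);T=snapshot("top");cv2.imwrite("pics/top2.png",T)
p=blob(orange(S),(288,212),30);print(p)
o=np.hstack([cv2.resize(S[120:255,240:330],(400,600)),cv2.resize(T[150:270,120:280],(400,300)).repeat(2,0)[:600]]);cv2.imwrite("pics/crop3.png",o)
E
```

```text
[-2.13787563 -0.54885162  4.93877979]
4 5.675 [0.00022152 0.00012835 0.00033478] [ 0.67279106  1.67533045 -3.72908113] 0.25940915580392304
8 6.0833 [ 3.44664529e-04 -7.86855308e-05  5.21900295e-04] [-0.23609546  1.93814365 -3.18537474] 0.2614743609046957
12 6.4917 [ 0.00021702 -0.00018725  0.00045769] [-0.67538679  1.16180585 -3.64292893] 0.2622480870353467
16 6.9 [ 0.00033574 -0.00024561  0.00047808] [-0.74920482  0.68131782 -3.84868192] 0.2585289395311346
20 7.3083 [ 0.00024371 -0.00022116  0.00044173] [ 0.20660403  1.2767138  -3.02846709] 0.26483569820336395
24 7.7167 [ 0.0002586  -0.00019008  0.00045915] [ 0.23718135  1.05048452 -2.48596511] 0.26209607532587
(array([290.30872483, 206.67114094]), np.int32(149), array([283, 201,  16,  12], dtype=int32))
```

View pics/crop3.png

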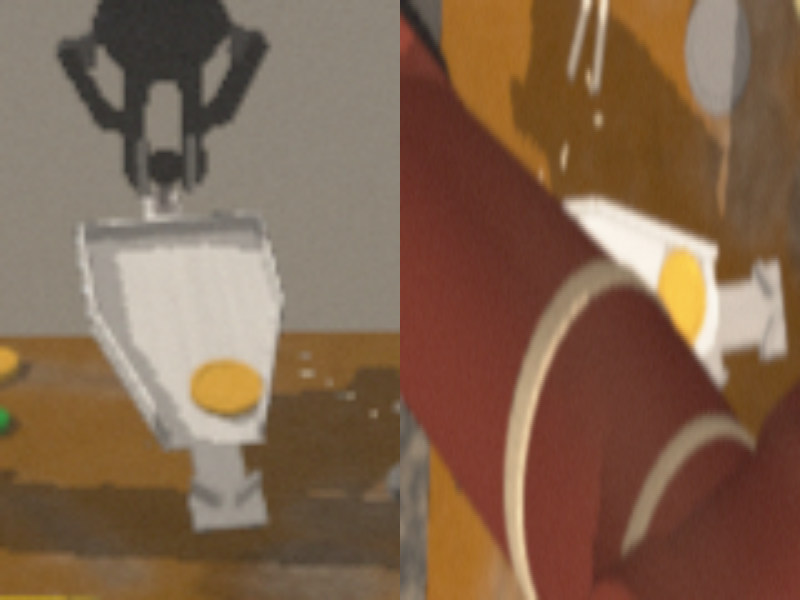

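The tray is tipped and the disc has slid to about the mouth, along one wall, but isn't in the nose yet. I'll see whether it is still sliding, and tip it a bit more if not.

```bash
python3 - <<'E'
from h import *
def w():
    S=snapshot("side");p=blob(orange(S),(290,212),35);print(arm.read_time(),p);return S
w();arm.pause(.4);w();arm.pause(.4);S=w()
for th in(26,28):
    arm.line_to(arcpose(th),.06);S=w()
arm.pause(.5);S=w()
cv2.imwrite("pics/crop4.png",cv2.resize(S[120:255,240:330],(400,600)))
E
```

```text
8.3667 (array([289.69934641, 210.22875817]), np.int32(153), array([282, 205,  16,  12], dtype=int32))
8.8167 (array([289.0070922 , 214.90780142]), np.int32(141), array([281, 210,  17,  11], dtype=int32))
9.2667 (array([288.98591549, 214.94366197]), np.int32(142), array([281, 210,  17,  11], dtype=int32))
9.6167 (array([288.93103448, 215.65517241]), np.int32(145), array([281, 210,  17,  12], dtype=int32))
9.9667 (array([289.36619718, 223.30985915]), np.int32(142), array([282, 218,  16,  12], dtype=int32))
10.5167 (array([289.41843972, 223.32624113]), np.int32(141), array([282, 218,  16,  12], dtype=int32))
```

View pics/crop4.png

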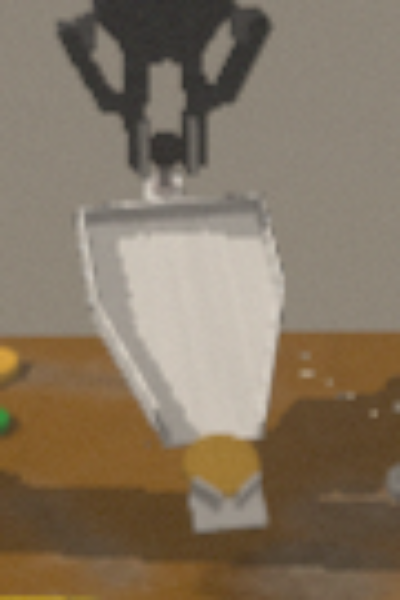

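The disc now rests against the V stop in the nose, at side pixel (289,223). I'll lower gently, let go and measure again.

```bash
python3 - <<'E'
from h import *
for th in(24,20,16,12,8,4,1.5,0):
    arm.line_to(arcpose(th),.05)
print(arm.read_time(),arm.read_ft_force())
arm.pause(.3);arm.move_gripper(.6);arm.pause(.2)
arm.line_to(K+[0,0,.12],.12)
f=np.array([np.cos(A),np.sin(A),0])
arm.line_to(K+[-.05,-.35,.2],.3)
print(arm.read_time())
T=snapshot("top");S=snapshot("side");cv2.imwrite("pics/top4.png",T);cv2.imwrite("pics/side4.png",S)
o=np.hstack([cv2.resize(T[180:270,130:290],(533,300)),cv2.resize(S[160:260,240:329],(267,300))]);cv2.imwrite("pics/crop5.png",o)
p=blob(orange(T),(256,213),18);q=blob(orange(S),(289,228),14);kt=blob(dark(T),(147,231),12);ks=blob(dark(S),(276,185),9)
print(p,q,tri(p[0],q[0]),plane("top",p[0],.018));print(kt,ks,tri(kt[0],ks[0]))
E
```

```text
14.275 [-0.53961852 -3.28699998  9.38366197]
17.675
(array([252.67703349, 217.32535885]), np.int32(418), array([244, 204,  19,  27], dtype=int32)) (array([288.21428571, 226.03571429]), np.int32(56), array([280, 224,  16,   7], dtype=int32)) (array([ 0.52867691, -0.01461974,  0.02038966]), np.float64(0.008737899017664322)) [ 0.52469688 -0.01502245  0.018     ]
(array([146.35384615, 229.33846154]), np.int32(65), array([142, 225,  10,   9], dtype=int32)) (array([275.92592593, 185.62962963]), np.int32(27), array([273, 182,   7,   7], dtype=int32)) (array([0.49326535, 0.20983571, 0.04787696]), np.float64(0.000512364054078663))
```

View pics/crop5.png

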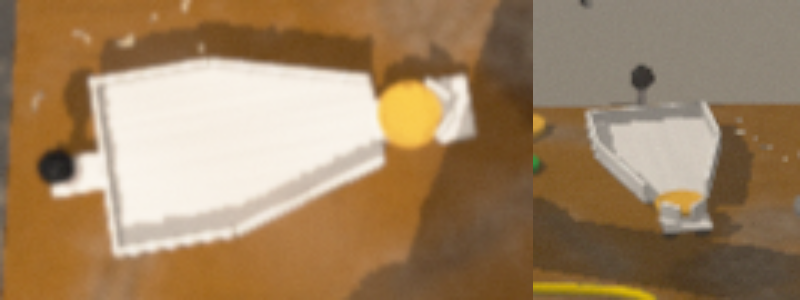

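The disc sits in the nose against the V at top (253,214). The tray is level again and the knob is back at z 48 mm. The mask leaked into the wood, so I'll refine the disc position and cross-check it with knob + 228 mm and the far rim in the side view.

```bash
python3 - <<'E'
from h import *
T=cv2.imread("pics/top4.png");S=cv2.imread("pics/side4.png")
h=hsv(T);
m=(orange(T)&(h[...,2]>205)).astype(np.uint8);m=cv2.morphologyEx(m,cv2.MORPH_OPEN,np.ones((3,3),np.uint8))
p=blob(m>0,(253,214),14);print(p)
d=plane("top",p[0],.018);print("disc",d)
P=lambda u,v:(130+u/3.333,180+v/3.333)
M=[plane("top",P(*q),.026)[:2] for q in((372,73),(384,161),(91,80),(116,252))]
mouth=(M[0]+M[1])/2;back=(M[2]+M[3])/2;k=np.array([.4933,.2098])
for a,b in((k,mouth),(back,mouth),(k,d[:2])):
    v=b-a;print(np.degrees(np.arctan2(v[1],v[0])),np.linalg.norm(v))
c=camera_info("side");R=np.array(c["R"]);t=np.array(c["t"])
for z in(.015,.018,.021):
  for e in((0,.022),(-.022,0),(.022,0)):
    X=R@np.array([d[0]+e[0],d[1]+e[1],z])+t;print(z,e,X[0]/X[2]*c["fx"]+c["cx"],X[1]/X[2]*c["fy"]+c["cy"])
mm=blob(orange(S),(289,228),14);print(mm)
y=quat((-np.sin(A),np.cos(A)))[0]
for z in(.15,.076):print(arm.ik([d[0],d[1],z],y))
print(arm.read_joint_positions())
E
```

```text
(array([252.42402827, 213.90459364]), np.int32(283), array([244, 205,  18,  19], dtype=int32))
disc [ 0.53238043 -0.01439494  0.018     ]
-80.2991882372498 0.20778742882880302
-79.73689344754132 0.18158281370689502
-80.11186780292542 0.22757559829081667
0.015 (0, 0.022) 288.1682242747025 224.6371404006536
0.015 (-0.022, 0) 279.4531319415176 228.3208463917153
0.015 (0.022, 0) 296.6174237855998 228.20710873539122
0.018 (0, 0.022) 288.1502215998622 223.59145392761516
0.018 (-0.022, 0) 279.4267004453399 227.26291481373778
0.018 (0.022, 0) 296.60704677907705 227.14765451351872
0.021 (0, 0.022) 288.13218568632385 222.54383678275013
0.021 (-0.022, 0) 279.4002194150737 226.2030006133553
0.021 (0.022, 0) 296.596650299415 226.0862121556985
(array([288.21428571, 226.03571429]), np.int32(56), array([280, 224,  16,   7], dtype=int32))
[ 0.45038471  0.75841019 -0.74479393  1.90967153  0.73419201  0.76954549
 -0.54521292]
[ 0.38148462  0.8605154  -0.63247126  1.94688774  0.86512842  0.6295859
 -0.65407359]
[ 0.92919657  0.48106252 -0.97302587  1.92560318  0.47584315  0.9858216
 -0.09137367]
```

Everything agrees: knob to disc is 227.6 mm (228 expected), and the side view matches a disc top near 18 mm. I'll pick the disc up along the tray's y, with the tips only a few mm below it.

```bash
python3 - <<'E'
from h import *
d=np.array([.5324,-.0144]);a=np.radians(-80.2);q=quat((-np.sin(a),np.cos(a)))[0]
arm.move_gripper(.85)
arm.movep([*d,.16],q);arm.line_to([*d,.080],.1)
print(arm.read_time(),arm.read_tool_pos(),arm.read_ft_force())
arm.move_gripper(0.,30);print(arm.read_opening(),arm.read_finger_force(),arm.read_ft_force())
arm.line_to([*d,.1],.05);arm.line_to([*d,.2],.12);arm.pause(.2)
print(arm.read_time(),arm.read_opening(),arm.read_finger_force())
S=snapshot("side");cv2.imwrite("pics/side6.png",S)
X=camera_info("side");c=np.array(X["R"])@[*d,.14]+X["t"];u,v=int(c[0]/c[2]*X["fx"]+X["cx"]),int(c[1]/c[2]*X["fy"]+X["cy"]);print(u,v)
o=S[v-40:v+80,u-50:u+50];cv2.imwrite("pics/crop6.png",cv2.resize(o,(500,600),interpolation=2))
E
```

```text
19.9167 [ 0.53280168 -0.01426148  0.08051596] [0.15122525 0.17654675 0.08402361]
0.49574849327141074 29.955833852291107 [-0.77113277 -0.28265007  5.63288104]
22.0333 0.4914000602807794 30.672535300254822
287 182
```

View pics/crop6.png

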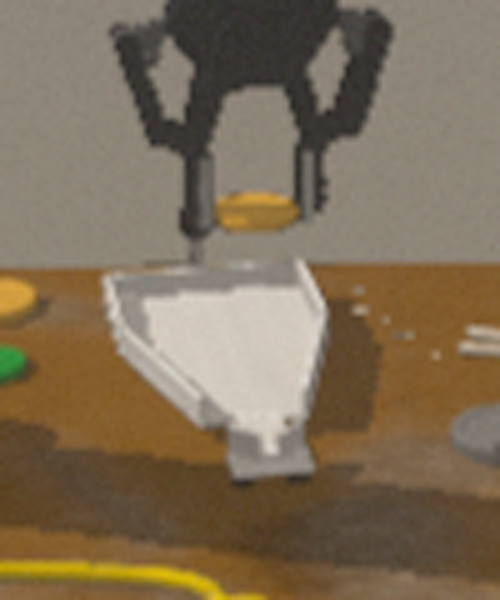

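The disc is held flat between the pads with the tips just below it, and the tray is still level. I'll carry it to the pan with the fingers along world y, then lower to contact.

```bash
python3 - <<'E'
from h import *
p=np.array([.419,-.332])
j=np.array(arm.read_joint_positions())
Q=quat((0,1));q=min((x for x in Q if arm.ik([*p,.2],x) is not None),key=lambda x:np.abs(np.array(arm.ik([*p,.2],x))-j).max())
arm.movep([*p,.2],q);arm.line_to([*p,.115],.1);arm.line_to([*p,.104],.05);arm.pause(.3)
f0=np.mean([arm.read_ft_force() for _ in range(3)],0);print(arm.read_time(),f0,arm.read_opening(),arm.read_tool_pos())
z=.104
while z>.090:
    z-=.001;arm.line_to([*p,z],.02);arm.pause(.1);f=arm.read_ft_force()[2]-f0[2]
    if f>2.5:break
print(z,f,arm.read_time(),arm.read_tool_pos())
S=snapshot("side");cv2.imwrite("pics/side7.png",S)
cv2.imwrite("pics/crop7.png",cv2.resize(S[230:330,185:275],(540,600),interpolation=2))
E
```

```text
25.025 [-0.89203669  0.15466714  0.0993824 ] 0.49074474652094163 [ 0.4190676  -0.33207944  0.1041484 ]
0.09399999999999999 6.98722930829265 28.525 [ 0.41913458 -0.33201065  0.09499856]
```

View pics/crop7.png

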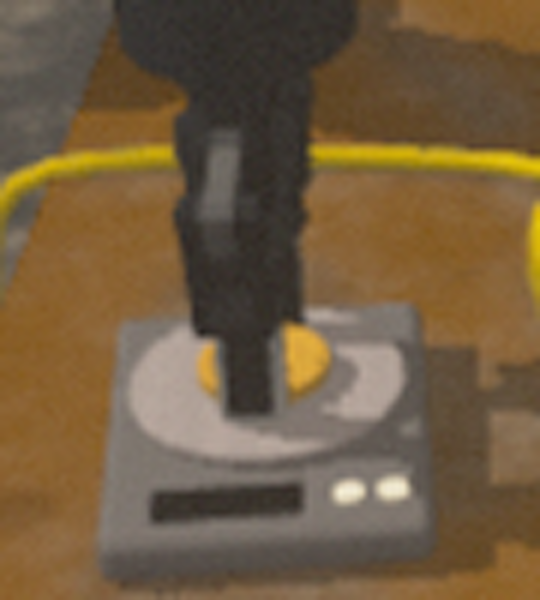

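The tips or disc touch the pan at TCP z 0.095, and the disc lies over the middle of the pan. Back off slightly, release, retreat and check.

```bash
python3 - <<'E'
from h import *
p=np.array([.419,-.332])
arm.line_to([*p,.0955],.02);arm.move_gripper(.75);arm.pause(.3)
arm.line_to([*p,.2],.1);arm.line_to([.45,-.08,.28],.3);arm.pause(.5)
T=snapshot("top");S=snapshot("side");print(arm.read_time(),arm.read_ft_force())
def o2(im):
    m=cv2.morphologyEx(orange(im).astype(np.uint8),cv2.MORPH_OPEN,np.ones((3,3),np.uint8));return m>0
a=blob(o2(T),(399,262),18);b=blob(o2(S),(229,292),16);print(a,b,tri(a[0],b[0]),plane("top",a[0],.03))
o=np.zeros((600,800,3),np.uint8);o[:300,:300]=cv2.resize(T[230:300,365:435],(300,300));o[:300,310:610]=cv2.resize(S[265:335,195:265],(300,300));o[300:,:400]=cv2.resize(T[180:270,130:250],(400,300));o[300:,410:710]=cv2.resize(S[160:250,240:330],(300,300));cv2.imwrite("pics/crop8.png",o)
E
```

```text
32.2917 [-0.54755757  0.93585481 -0.01116337]
(array([398.95348837, 264.95348837]), np.int32(301), array([390, 256,  19,  19], dtype=int32)) (array([228.18571429, 290.67619048]), np.int32(210), array([218, 285,  22,  12], dtype=int32)) (array([ 0.41891692, -0.33143899,  0.02950803]), np.float64(0.0006024270250701969)) [ 0.41857869 -0.3313693   0.03      ]
```

View pics/crop8.png

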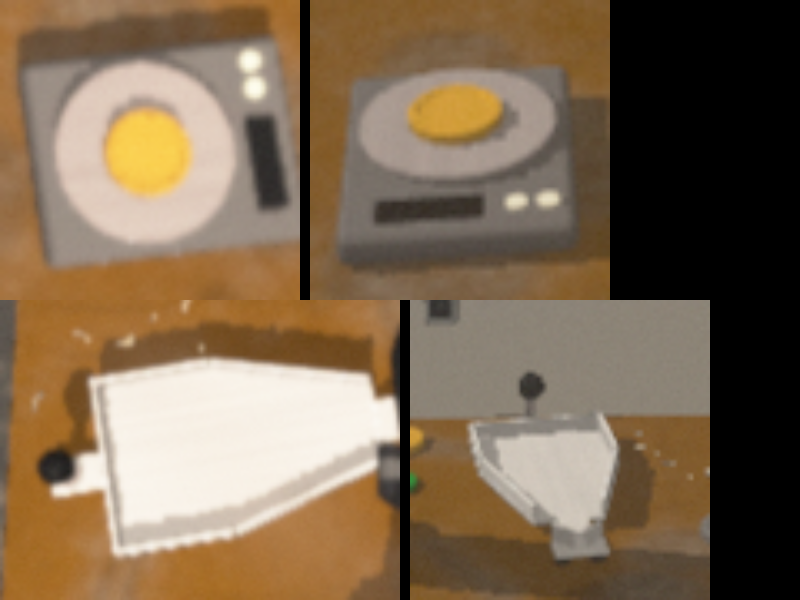

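The disc lies centred on the pan (top (399,265), top face at z 29.5 mm), and the tray is level with the fingers clear. The side ellipse looks slightly skewed, so I'll check that the disc is at rest and flat before handing in.

```bash
python3 - <<'E'
from h import *
arm.pause(.5)
for n,s,r in(("side",(229,292),16),("top",(399,265),18)):
    im=snapshot(n);m=cv2.morphologyEx(orange(im).astype(np.uint8),cv2.MORPH_OPEN,np.ones((3,3),np.uint8))
    b=blob(m>0,s,r);x,y,w,h=b[2];c=max(cv2.findContours(m[y-1:y+h+1,x-1:x+w+1].copy(),0,1)[0],key=cv2.contourArea)
    print(n,b,cv2.fitEllipse(c))
    if n=="side":cv2.imwrite("pics/crop9.png",cv2.resize(im[275:310,205:255],(800,560),interpolation=0))
E
```

```text
side (array([228.18571429, 290.67619048]), np.int32(210), array([218, 285,  22,  12], dtype=int32)) ((11.163309097290039, 6.646644592285156), (11.086234092712402, 21.555356979370117), 82.13654327392578)
top (array([398.95348837, 264.95348837]), np.int32(301), array([390, 256,  19,  19], dtype=int32)) ((9.958467483520508, 9.958467483520508), (18.25227165222168, 19.1274356842041), 135.0)
```

View pics/crop9.png

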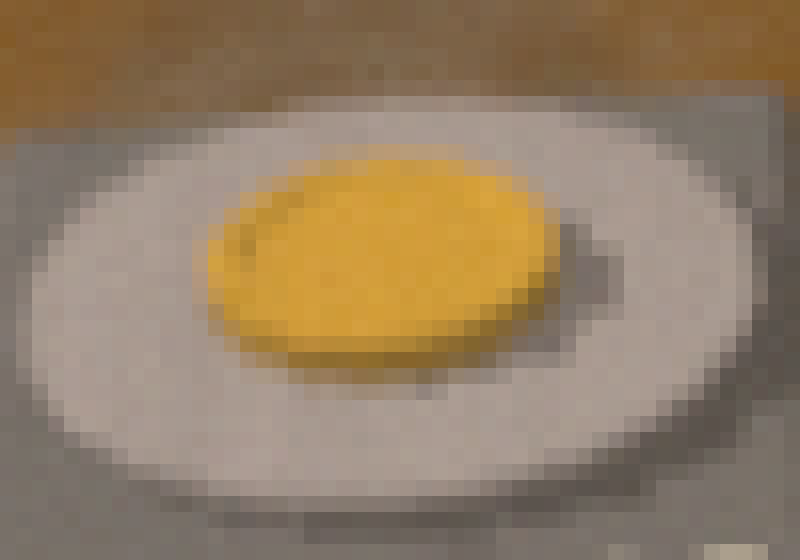

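The picture is pixel-identical half a second later, so the disc is at rest. The skew comes from the lit left rim and shaded right rim, and the pan slants a little the same way. Handing in.

```bash
python3 -c "
from station import ticket,arm
print(ticket.finish_job(),arm.read_time())"
```

```text
the job is handed in; nothing more can be done
the job is handed in; nothing more can be done
```

The job is handed in, though no verdict came back: the disc slid into the nose, the tray was set back level, and the disc was taken from the nose and let go flat and at rest about 1 mm from the pan's centre, at roughly 33 s of the allowed 58 s.

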